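Close the drying booth's dust screen with the hook rod

ROBOT

A 7-joint arm with a two-finger parallel gripper is mounted at the origin on the work surface. World frame = base frame: x ahead of the robot, y to its left, z up, the work surface at z = 0. Lengths are in m, angles in rad, forces in N, time in s.
With the tool pointing down it reaches from about 0.4 to 0.85 m from the base axis. Payload 4.4 kg.
Tool frame: the origin (TCP) lies on the mounting face of the last link; the fingertips stand 199 mm ahead of it and the grasp point (between the pads) lies 180 mm ahead of it (manip.nose_length is the distance from the TCP to the fingertips, in m); z points along the fingers, x is the direction in which the jaws open and shut, and the axes are right-handed (so a half turn about z gives the same grasp; the last joint's range is limited). The gripper opens to 94 mm and grips with 3 to 60 N. Pads are 16 mm wide; open, the fingers measure 119 mm over their backs; the gripper's body (75 mm by 177 mm) begins 78 mm behind the grasp point.
Start: joints at [1.283, 0.628, 0.038, 1.517, -0.027, 0.996, -0.02], TCP at [0.143, -0.634, 0.405] pointing down, gripper open.
Joint ranges: [-3.06, 3.06], [-0.37, 2.12], [-1.25, 1.32], [0.18, 2.47], [-1.1, 4.24], [0.23, 1.98], [-2.94, 2.94]. Speed limits (rad/s): [2.57, 2.57, 3.14, 3.14, 3.14, 3.14, 3.14].

INTERFACE

Orientations are given as a rotation vector (axis times angle).
In Python, from cell import telemetry, eyes, order, manip gives the robot as it stands.
- The arm moves only by the tool move_arm, never from a script. Its argument "deltas" is a list of rows, each an object of numbers: "dx", "dy", "dz": the shift along the tool's x, y, z in cm; "ax", "ay", "az": the turn, a rotation vector about the tool's x, y, z in degrees. In form: [{"dx": .., "dy": .., "dz": .., "ax": .., "ay": .., "az": ..}, ...]. A call has 1 to 20 rows; each row is the pose to reach, as a shift and turn from the pose commanded when the call began, along the tool's axes at that moment; what a row does not reach only later rows make up. A row lasts 1/12 s, in which the tool goes at most 41.7 mm and 7.16 degrees, less where a joint would pass 70% of its speed; a pose out of reach is approached as far as the arm can. A call with a gripper value outside its range is refused whole. "gripper" is the opening, from 0 (shut) to 1 (fully open), set as the call begins (left out, the last holds). The fingers move at their own pace and stop on an object; "newtons" is the grip in N (left out, the last holds). Time passes only in rows, so rows that repeat a pose let the fingers close. It gives the time, the measured TCP pose, the force and the opening at its end, in the units of the state.
- telemetry.get_state(): the state, without advancing time (a new reading comes with each control period).
- eyes.get_image(name): name is "scene" or "top" or "wrist"; returns (picture, depth): 400x640x3 uint8, red, green, blue; 400x640 float32, m along the optical axis (not along the pixel's ray), 0 where there is no reading.
- eyes.calibration(name): a dict with "fx", "fy", "cx", "cy" (pixels), "T" (4x4, takes a point from camera to world coordinates). Camera axes: x right, y down, z forward; pixel columns grow to the right and rows downward; lengths in m; the calibration is good to about 2 mm. The wrist camera is an equidistant fisheye: a pixel r from the principal point sees the ray r / f radians off the axis. A picture is of the moment at which its call begins: read the wrist's pose just before it. calibration takes no time and is no camera call; for the wrist camera it gives the pose at the moment of the call.
- order.job_done(): hands the job in, once; it reports no verdict.
The state is a dict: "time": time; "joint_positions": joint angles; "joint_vel": joint speeds; "effort": joint torques, N m; "ee_pos": TCP position; "orientation": TCP orientation; "force": force on the tool from outside, world axes, zero at the start; "ft_torque": the same for the moment, N m; "finger_gap": opening from 0.0 (shut) to 1.0 (fully open).
Only numpy, scipy, OpenCV 4.12 (cv2) and the standard library are available. Lean on these libraries where they do the work, as an engineer would, in place of code of your own. Each camera call takes 0.05 s, during which the arm holds its last target. There are 200 camera calls.

TASK

Close the dust screen of the bearing-drying booth with the hook rod: draw the rod right out of its sleeve by the collar on its neck, lay it flat on the table and let go, then take it again by its black handle, put its hook through the ring on top of the raised screen and pull the screen fully down. Then unhook the rod and leave it lying flat on the table, clear of the booth and sleeve. Never touch the screen or its ring with the gripper or arm, and leave the other things where they stand.

Things in the scene. Friction and masses are not known exactly. Their poses are not given: they have to be found in the camera images.
- rod_handle (a point): Centre of the hook rod's black plastic handle, 80 mm long (x), 30 wide (y), 44 high (z); 22 mm up when the rod lies flat. Rod axes: x from handle to hook, z up when lying flat. A steel shank 8 mm thick runs from the handle along x at this height to the hook. At the start the handle is hidden in the sleeve. Rod 0.16 kg, centre of mass 17 mm from here towards the hook.
- rod_collar (a point): Centre of the rod's collar, a steel block on the shank 30 mm long (x), 16 wide (y), 24 high (z), 80 mm from the handle's centre towards the hook, level with it. It sticks out of the sleeve, with 23 mm of bare shank between sleeve and collar. Same axes as rod_handle.
- rod_hook (a point): The hook's bend at the end of the shank, on its axis, 170 mm from the handle's centre. Here the 8 mm steel turns down (rod's -z): its tip ends 18 mm below the shank's axis and nothing reaches more than 7 mm further along x. With the rod flat the tip clears the table by 4 mm. Same axes as rod_handle.
- sleeve: Fixed dark steel sleeve storing the rod; origin on the table. Inside 37 mm wide, 50 high, open only at its mouth, 42 mm along +x; outside x -54 to +42 mm, 47 wide, 55 high, roofed. At the start the handle's centre is within 4 mm of the origin in plan and the rod points along +x; it slides out along +x on the table.
- booth: Fixed bearing-drying booth; origin on the table at the middle of the screen's plane, +x to its back, away from the robot. White base 10 mm thick behind the screen, x to 135 mm; posts at y +-127 mm, rails on top to 351 mm high. A strip lamp 24 mm deep crosses at x -70 mm, 335 to 358 mm high: the rod passes under it, a hand on the collar would hit it. Thin bar at x +28 mm, 337 to 349 high.
- ring (a point): Centre of the steel ring standing on the screen's top rail, in the screen's plane; its hole faces along the booth's x (axes as booth). Hole 44 mm across, wire 8 mm thick. It moves with the screen: 268 mm above the table when fully up, 148 mm fully down. The rail, 10 mm deep (x), has its top 30 mm below this point.
- sash (a joint): How far the clear screen (236 mm wide, 108 high, metal rails top and bottom, 0.25 kg) has slid down its posts, m: 0 fully up, 0.12 fully down on a firm stop. It stays where it is left; pulling down takes about 3 N on the ring, pushing up 8 N.
- tube: Capped steel bearing cleaner tube, 40 mm wide, 88 mm high, standing on the booth's base behind the screen; origin under it. Leave alone.
- remover: Stainless push-button bearing remover, 32 mm wide, 78 mm high, standing on the booth's base behind the screen; origin under it. Leave alone.
- yoyo: Purple plastic yo-yo half, 56 mm wide, 19 mm high, on the table; origin under it. Leave alone.
- cup: White nylon spacer cup, 32 mm wide, 26 mm high, on the table; origin under it. Leave alone.
- tweezers: Chrome tweezers lying on the table, 122 mm long, 6 mm high; origin under the middle. Leave alone.
- driver: Small screwdriver lying on the table, 150 mm long. Leave alone.
- jar: Small closed jar, 48 mm wide, 60 mm high; origin under it. Leave alone.
Not all that is in view belongs to the job. There is more than one size of the part that bears rod_handle; the job needs the larger.

How it is judged:
On the way, in this order (a step that is already met when the one before it is completed fails the run):
1. the rod is drawn right out of its sleeve, lies flat on the table and is let go (height (world z) of rod_handle below 0.032 m and angle between rod_handle's own z axis and vertical below 0.2 rad and contact force between the fingers and rod below 0.05 N and x of rod_handle in the frame of sleeve above 0.083 m), for 0.2 s.
2. the rod is held by its handle and lifted (contact force between the fingers and rod above 1 N and distance between the grasp point and rod_handle below 0.055 m and height (world z) of rod_handle above 0.07 m), for 0.2 s.
3. the hook is through the ring, the screen still up (x of rod_hook in the frame of ring between 0.003 and 0.06 m and y of rod_hook in the frame of ring between -0.022 and 0.022 m and z of rod_hook in the frame of ring between -0.03 and 0.022 m and value of joint sash below 0.06 m), for 0.1 s.
4. the screen is pulled fully down with the hook in the ring (x of rod_hook in the frame of ring between 0.003 and 0.06 m and y of rod_hook in the frame of ring between -0.022 and 0.022 m and z of rod_hook in the frame of ring between -0.03 and 0.022 m and value of joint sash above 0.113 m), for 0.1 s.
At the end, for the whole second after the job is handed in: Screen fully down (within 7 mm of its stop); rod released, still, flat on the table (handle centre under 32 mm up, tilt under 0.2 rad), not touching the booth, hook in front of the screen or over 150 mm from the ring, handle centre over 55 mm from the sleeve's origin (value of joint sash above 0.113 m and height (world z) of rod_handle below 0.032 m and angle between rod_handle's own z axis and vertical below 0.2 rad and contact force between the fingers and rod below 0.05 N and linear speed of rod below 0.02 m/s and contact force between rod and booth below 0.05 N and (x of rod_hook in the frame of ring below -0.01 m or horizontal distance between rod_hook and ring above 0.15 m) and horizontal distance between rod_handle and sleeve above 0.055 m).
It fails at once if the gripper or arm touches the screen or its ring (contact force between any of the fingers, the arm and sash above 0.5 N).
It fails at once if another thing is shifted by more than 40 mm or the standing ones are tipped over (distance of any of tube, remover, yoyo, cup, tweezers, driver, jar from where it was at the start of the episode above 0.04 m or angle between any of tube, remover, cup, jar's own z axis and vertical above 0.6 rad).
It also fails if it takes over 72 s, if anything falls off the work surface, if the arm or the gripper's body presses on something with over 40 N, if the wrist force passes 120 N, or if a joint passes its speed limit or range.

## Working session

There is one attempt and no reset: what is moved stays moved. The work goes in short steps, Python scripts to look and compute and a tool call to move; the robot and the scene stay as the last step left them, time stands still between calls to the robot, and variables do not carry over. Pictures are saved under pics/ and viewed, about 8 in all and at most 12, crops included, and the job is handed in when it is done.

Besides the shell and the picture viewer there is one more tool, called after "Call:" by a JSON object that holds its "method" and its "body". move_arm: Moves the arm, as the interface text tells. Its arguments: {"type":"object","properties":{"deltas":{"type":"array"},"gripper":{"type":"number"},"newtons":{"type":"number"}},"required":["deltas"]}

```bash
mkdir -p pics; ls; cat > h.py <<'E'
import numpy as np, cv2
from scipy.spatial.transform import Rotation as R
from cell import telemetry, eyes, order, manip
def grab(n):
    c=eyes.calibration(n); p,d=eyes.get_image(n); return p,d,c
def save(n,p): cv2.imwrite('pics/'+n,p[:,:,::-1])
def pts(d,c):
    v,u=np.mgrid[0:d.shape[0],0:d.shape[1]]
    P=np.stack([(u-c['cx'])/c['fx']*d,(v-c['cy'])/c['fy']*d,d],-1)
    return P@c['T'][:3,:3].T+c['T'][:3,3]
def ray(c,u,v,z):
    r=c['T'][:3,:3]@np.array([(u-c['cx'])/c['fx'],(v-c['cy'])/c['fy'],1]); o=c['T'][:3,3]
    return o+r*(z-o[2])/r[2]
E
python3 - <<'E'
from h import *
print(telemetry.get_state())
for n in('scene','top'):
    p,d,c=grab(n); save(n+'0.png',p); np.savez('pics/'+n+'0.npz',p=p,d=d,**c); print(n,c)
E
```

```text
pics
{'time': 0.0, 'joint_positions': array([ 1.28317699,  0.62932507,  0.03845922,  1.51831694, -0.02701399,
        0.99628059, -0.02001353]), 'joint_vel': array([-0.00024746, -0.00148141,  0.00200522,  0.00035373,  0.00017248,
       -0.00017808,  0.00096551]), 'effort': array([-6.36914465e-04, -5.49729609e+01,  1.14349667e+00, -1.86634380e+01,
       -5.21011034e-02,  2.37532257e-02,  1.63253567e-04]), 'ee_pos': array([ 0.14297005, -0.63380049,  0.40378407]), 'orientation': array([-2.45276185e+00,  1.96126249e+00,  2.24120266e-03]), 'force': array([-0.55859933, -0.17694176,  0.1525837 ]), 'ft_torque': array([-0.00123521,  0.0029082 , -0.04265343]), 'finger_gap': 1.001282341448921}
scene {'fx': 484.3371762392402, 'fy': 484.3371762392402, 'cx': 321.707113240567, 'cy': 199.69164425369212, 'T': array([[ 0.48520457,  0.50494989, -0.71386423,  1.44719505],
       [ 0.87417645, -0.2616375 ,  0.40909821, -0.55387704],
       [ 0.01980044, -0.82253962, -0.56836301,  0.88182598],
       [ 0.        ,  0.        ,  0.        ,  1.        ]])}
top {'fx': 369.92592526131983, 'fy': 369.92592526131983, 'cx': 319.4782275000849, 'cy': 197.84547257153997, 'T': array([[-0.02486014, -0.98855626,  0.14879009,  0.36792966],
       [-0.99947382,  0.02767969,  0.01690885, -0.05576796],
       [-0.02083382, -0.14829144, -0.98872423,  1.37822148],
       [ 0.        ,  0.        ,  0.        ,  1.        ]])}
```

View pics/scene0.png

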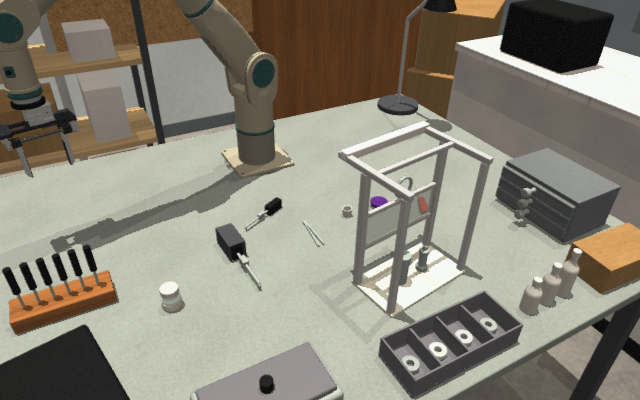

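View pics/top0.png

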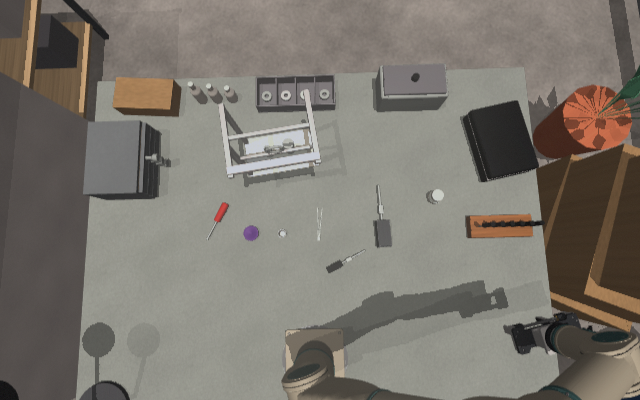

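The scene view shows the sleeve and rod at (231,240)–(260,285), with the booth around (415,220) and the ring near (405,184). In the top view the sleeve is at (383,233) with its shank pointing up to (379,187). A second, smaller rod is at (335,267)–(363,252). The larger one, in the sleeve, fits the description. I'll measure both and confirm in one crop.

```bash
python3 - <<'E'
from h import *
t=np.load('pics/top0.npz'); s=np.load('pics/scene0.npz')
P=pts(t['d'],t); Q=pts(s['d'],s)
def rect(m,name):
    xy=P[m][:,:2].astype(np.float32); print(name,m.sum(),cv2.minAreaRect(xy),'z',np.percentile(P[m][:,2],[5,50,95]).round(3))
v,u=np.mgrid[0:400,0:640]
def win(u0,u1,v0,v1): return (u>=u0)&(u<u1)&(v>=v0)&(v<v1)
Z=P[...,2]
rect(win(368,400,210,255)&(Z>.045),'sleeve roof')
m=win(368,400,180,218)&(Z>.012)&(Z<.045); rect(m,'shank+collar')
xy=P[m][:,:3]; 
for r in range(180,222):
    k=win(370,395,r,r+1)&(Z>.010)
    if k.any(): print(r,k.sum(),P[k].mean(0).round(3),end=' | ')
print()
rect(win(322,370,245,275)&(Z>.008),'small')
rect(win(210,335,90,190)&(Z>.30),'booth top')
for lo,hi in((.30,.36),):
    k=win(210,335,90,190)&(Z>lo)&(Z<hi)
    for r in range(90,185,3):
        kk=k&(v==r)
        if kk.any(): print(r,u[kk].min(),u[kk].max(),P[kk].mean(0).round(3),P[kk][:,1].min().round(3),P[kk][:,1].max().round(3))
a=cv2.resize(t['p'][165:285,205:405],None,fx=4,fy=4,interpolation=2)
b=cv2.resize(s['p'][120:310,330:500],None,fx=2.5,fy=2.5,interpolation=2)
im=np.zeros((480,800,3),np.uint8); save('a.png',cv2.resize(a,(800,480)))
save('b.png',cv2.resize(s['p'][120:310,330:500],(680,600) if 0 else (537,600),interpolation=2))
k=(s['d']>0)&(Q[...,2]>.22)&(Q[...,2]<.31)
kk=k&(u>360)&(u<440)&(v>165)&(v<215); 
for r in range(166,214,2):
    w=kk&(v==r); print(r,[(int(x),Q[r,x].round(3).tolist()) for x in u[w]][:40:3])
E
```

```text
sleeve roof 373 ((0.42678922414779663, -0.1673915833234787), (0.0958118662238121, 0.23348918557167053), 5.492130279541016) z [0.05  0.055 0.059]
shank+collar 100 ((0.5562055110931396, -0.25238797068595886), (0.12460900098085403, 0.016100816428661346), 4.199581146240234) z [0.019 0.027 0.037]
183 1 [ 0.368 -0.056  1.378] | 184 2 [ 0.618 -0.25   0.02 ] | 185 2 [ 0.614 -0.249  0.024] | 186 3 [ 0.61  -0.251  0.023] | 187 2 [ 0.606 -0.252  0.026] | 188 2 [ 0.602 -0.252  0.024] | 189 2 [ 0.598 -0.252  0.026] | 190 2 [ 0.594 -0.251  0.029] | 191 2 [ 0.59  -0.25   0.032] | 192 2 [ 0.587 -0.251  0.026] | 193 2 [ 0.584 -0.251  0.024] | 194 2 [ 0.58  -0.251  0.023] | 195 2 [ 0.576 -0.251  0.026] | 196 3 [ 0.573 -0.253  0.022] | 197 3 [ 0.569 -0.252  0.024] | 198 2 [ 0.565 -0.254  0.024] | 199 2 [ 0.561 -0.253  0.029] | 200 2 [ 0.558 -0.254  0.024] | 201 2 [ 0.461 -0.154  0.701] | 202 2 [ 0.55  -0.253  0.025] | 203 3 [ 0.487 -0.187  0.474] | 204 2 [ 0.542 -0.252  0.027] | 205 5 [ 0.537 -0.253  0.035] | 206 5 [ 0.534 -0.253  0.032] | 207 5 [ 0.53  -0.253  0.034] | 208 5 [ 0.527 -0.253  0.03 ] | 2
[... 4754 characters left out ...]
33, 0.25]), (364, [0.722, -0.028, 0.253]), (367, [0.726, -0.023, 0.253]), (383, [0.707, 0.038, 0.221])]
208 [(361, [0.716, -0.032, 0.244]), (364, [0.724, -0.029, 0.249]), (367, [0.723, -0.02, 0.244]), (375, [0.705, 0.016, 0.221]), (379, [0.709, 0.025, 0.221])]
210 [(361, [0.717, -0.032, 0.239]), (364, [0.724, -0.029, 0.243]), (367, [0.722, -0.019, 0.238]), (372, [0.71, 0.005, 0.222]), (375, [0.712, 0.011, 0.222]), (401, [0.831, -0.014, 0.306]), (408, [0.84, -0.003, 0.308])]
212 [(361, [0.717, -0.031, 0.233]), (364, [0.726, -0.029, 0.238]), (367, [0.721, -0.017, 0.231]), (399, [0.826, -0.014, 0.298]), (402, [0.836, -0.014, 0.304]), (405, [0.841, -0.012, 0.307]), (408, [0.842, -0.005, 0.305])]
```

View pics/a.png

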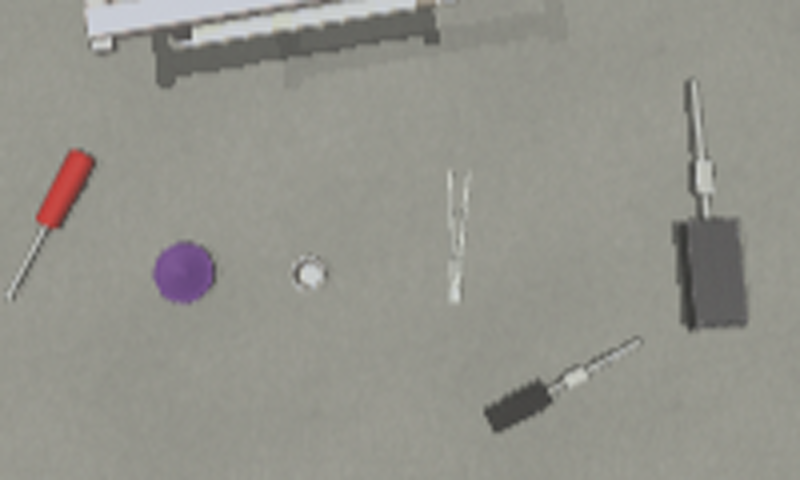

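View pics/b.png

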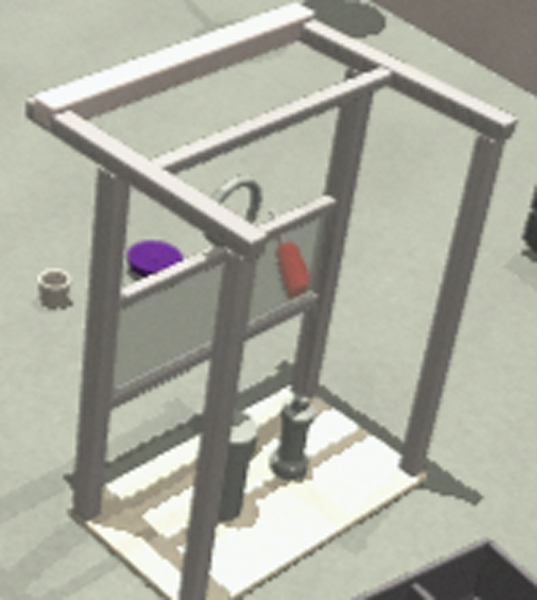

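The crop confirms the larger rod: its handle is inside the sleeve at crop (710,270), with the collar at (704,177). The free smaller rod at (560,385) is the decoy. The booth crop shows the ring at (240,205), on the raised screen. Next I'll work out the first move and refine the ring position.

```bash
cat >> h.py <<'E'
def go(x,y,zg,yaw):
    """grasp point target, tool down, tool x = +-(rod y). prints deltas"""
    s=telemetry.get_state(); R0=R.from_rotvec(s['orientation']); 
    best=None
    for f in(1,-1):
        tx=f*np.array([-np.sin(yaw),np.cos(yaw),0]); tz=np.array([0,0,-1.]); ty=np.cross(tz,tx)
        r=R0.inv()*R.from_matrix(np.stack([tx,ty,tz],1))
        a=np.degrees(r.as_rotvec())
        if best is None or np.linalg.norm(a)<np.linalg.norm(best): best=a
    d=R0.inv().apply(np.array([x,y,zg+.18])-s['ee_pos'])*100
    print('d',d.round(2),'a',best.round(2),'t',round(s['time'],2),'ee',s['ee_pos'].round(4),'q',s['joint_positions'].round(2),'F',s['force'].round(1),'gap',round(s['finger_gap'],3))
E
python3 - <<'E'
from h import *
s=np.load('pics/scene0.npz'); Q=pts(s['d'],s); v,u=np.mgrid[0:400,0:640]
k=(u>385)&(u<420)&(v>170)&(v<200)&(Q[...,2]>.243)&(Q[...,2]<.31)&(Q[...,0]<.73)&(Q[...,0]>.67)
A=Q[k]; print('ring',len(A),A.min(0).round(3),A.max(0).round(3),np.median(A,0).round(3))
r=A[:,1:]; # circle fit in (lateral,z)
e=np.array([-.163,.987]); l=A[:,:2]@e
M=np.c_[2*l,2*A[:,2],np.ones(len(l))]; q=np.linalg.lstsq(M,l**2+A[:,2]**2,rcond=None)[0]
print('circle l,z,R',q[0],q[1],np.sqrt(q[2]+q[0]**2+q[1]**2),'n',np.median(A[:,:2]@np.array([.987,.163])))
k=(u>368)&(u<432)&(v>180)&(v<216)&(Q[...,2]>.225)&(Q[...,2]<.2415)&(Q[...,0]<.73)&(Q[...,0]>.66)
A=Q[k]; print('rail',len(A),np.polyfit(A[:,1],A[:,0],1), A.min(0),A.max(0))
print('lateral post mid', (np.array([[.717,-.03],[.678,.219]])@e).mean())
go(.5235,-.2545,.10,.05)
E
```

```text
ring 78 [0.689 0.079 0.245] [0.704 0.13  0.282] [0.696 0.106 0.272]
circle l,z,R -0.014375171987771362 0.2548985203282845 0.024126885263707556 n 0.705157658533526
rail 19 [-0.12895033  0.7100527 ] [0.68958779 0.07461607 0.22581131] [0.70298508 0.12360234 0.24126051]
lateral post mid -0.020421000000000016
d [-28.61 -45.46  12.43] a [0.01 0.1  9.85] t 0.1 ee [ 0.143  -0.6338  0.4039] q [ 1.28  0.63  0.04  1.52 -0.03  1.   -0.02] F [ 0.5 -0.5 -0.4] gap 0.998
```

Call:
{"method": "move_arm", "body": {"deltas": [{"dx": -28.6,"dy": -45.5,"dz": 12.4,"az": 9.85},{"dx": -28.6,"dy": -45.5,"dz": 12.4,"az": 9.85},{"dx": -28.6,"dy": -45.5,"dz": 12.4,"az": 9.85},{"dx": -28.6,"dy": -45.5,"dz": 12.4,"az": 9.85},{"dx": -28.6,"dy": -45.5,"dz": 12.4,"az": 9.85},{"dx": -28.6,"dy": -45.5,"dz": 12.4,"az": 9.85},{"dx": -28.6,"dy": -45.5,"dz": 12.4,"az": 9.85},{"dx": -28.6,"dy": -45.5,"dz": 12.4,"az": 9.85},{"dx": -28.6,"dy": -45.5,"dz": 12.4,"az": 9.85},{"dx": -28.6,"dy": -45.5,"dz": 12.4,"az": 9.85},{"dx": -28.6,"dy": -45.5,"dz": 12.4,"az": 9.85},{"dx": -28.6,"dy": -45.5,"dz": 12.4,"az": 9.85},{"dx": -28.6,"dy": -45.5,"dz": 12.4,"az": 9.85},{"dx": -28.6,"dy": -45.5,"dz": 12.4,"az": 9.85},{"dx": -28.6,"dy": -45.5,"dz": 12.4,"az": 9.85},{"dx": -28.6,"dy": -45.5,"dz": 12.4,"az": 9.85},{"dx": -28.6,"dy": -45.5,"dz": 12.4,"az": 9.85},{"dx": -28.6,"dy": -45.5,"dz": 12.4,"az": 9.85}], "gripper": 1}}

```text
schema error: expected keys dx, dy, dz, ax, ay, az
```

Call:
{"method": "move_arm", "body": {"deltas": [{"dx": -28.6,"dy": -45.5,"dz": 12.4,"ax": 0,"ay": 0,"az": 9.85},{"dx": -28.6,"dy": -45.5,"dz": 12.4,"ax": 0,"ay": 0,"az": 9.85},{"dx": -28.6,"dy": -45.5,"dz": 12.4,"ax": 0,"ay": 0,"az": 9.85},{"dx": -28.6,"dy": -45.5,"dz": 12.4,"ax": 0,"ay": 0,"az": 9.85},{"dx": -28.6,"dy": -45.5,"dz": 12.4,"ax": 0,"ay": 0,"az": 9.85},{"dx": -28.6,"dy": -45.5,"dz": 12.4,"ax": 0,"ay": 0,"az": 9.85},{"dx": -28.6,"dy": -45.5,"dz": 12.4,"ax": 0,"ay": 0,"az": 9.85},{"dx": -28.6,"dy": -45.5,"dz": 12.4,"ax": 0,"ay": 0,"az": 9.85},{"dx": -28.6,"dy": -45.5,"dz": 12.4,"ax": 0,"ay": 0,"az": 9.85},{"dx": -28.6,"dy": -45.5,"dz": 12.4,"ax": 0,"ay": 0,"az": 9.85},{"dx": -28.6,"dy": -45.5,"dz": 12.4,"ax": 0,"ay": 0,"az": 9.85},{"dx": -28.6,"dy": -45.5,"dz": 12.4,"ax": 0,"ay": 0,"az": 9.85},{"dx": -28.6,"dy": -45.5,"dz": 12.4,"ax": 0,"ay": 0,"az": 9.85},{"dx": -28.6,"dy": -45.5,"dz": 12.4,"ax": 0,"ay": 0,"az": 9.85},{"dx": -28.6,"dy": -45.5,"dz": 12.4,"ax": 0,"ay": 0,"az": 9.85},{"dx": -28.6,"dy": -45.5,"dz": 12.4,"ax": 0,"ay": 0,"az": 9.85},{"dx": -28.6,"dy": -45.5,"dz": 12.4,"ax": 0,"ay": 0,"az": 9.85},{"dx": -28.6,"dy": -45.5,"dz": 12.4,"ax": 0,"ay": 0,"az": 9.85}], "gripper": 1}}

```text
time: 1.6
ee_pos: [0.5225, -0.2572, 0.2811]
orientation: [2.271, -2.169, 0.001]
force: [-0.4, 2.0, 0.4]
finger_gap: 1.0
```

Now one look from close by with the wrist camera.

```bash
cat >> h.py <<'E'
def fpix(c,X):
    p=np.linalg.inv(c['T'])@np.append(X,1); r=np.hypot(p[0],p[1]); th=np.arctan2(r,p[2])
    return c['cx']+c['fx']*th*p[0]/r, c['cy']+c['fy']*th*p[1]/r
def fray(c,u,v):
    a=np.array([(u-c['cx'])/c['fx'],(v-c['cy'])/c['fy']]); th=np.hypot(*a)
    return c['T'][:3,:3]@np.array([*(a/th*np.sin(th)),np.cos(th)])
def fplane(c,u,v,z):
    r=fray(c,u,v); o=c['T'][:3,3]; return o+r*(z-o[2])/r[2]
E
python3 - <<'E'
from h import *
go(.5235,-.2545,.027,.05)
p,d,c=grab('wrist'); np.savez('pics/w1.npz',p=p,d=d,**c)
q=p.copy()
for X in((.5235,-.2545,.034),(.6135,-.25,.026)):
    a=fpix(c,X); print(X,a); cv2.drawMarker(q,(int(a[0]),int(a[1])),(255,0,0),0,12,1)
save('w1.png',q)
E
```

```text
d [-0.28 -0.12  7.41] a [ 0.03 -0.07 -0.22] t 1.6 ee [ 0.5225 -0.2572  0.2811] q [ 0.34  0.7   0.11  1.82 -0.12  0.63 -1.01] F [-0.4  2.   0.4] gap 1.0
(0.5235, -0.2545, 0.034) (np.float64(316.5653785250201), np.float64(214.0378871710512))
(0.6135, -0.25, 0.026) (np.float64(316.0291250142043), np.float64(94.30125540467226))
```

View pics/w1.png

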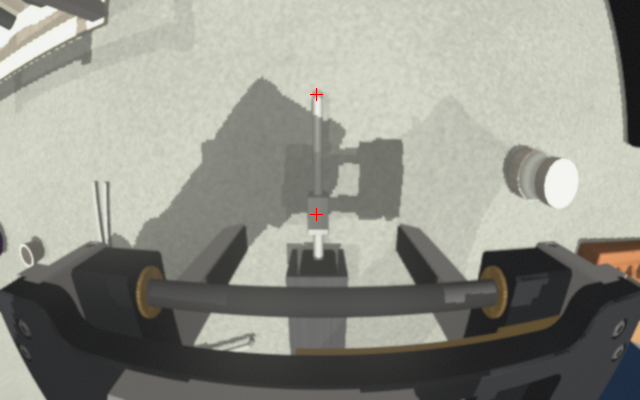

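The wrist view shows the collar at (318,214) and the hook tip at (317,95), both on the predicted marks. The fingers straddle the collar. Next: descend, grip, draw out 11 cm (tool −y points along the rod's +x), release.

Call:
{"method": "move_arm", "body": {"deltas": [{"dx": -0.28,"dy": -0.1,"dz": 3,"ax": 0,"ay": 0,"az": 0},{"dx": -0.28,"dy": -0.1,"dz": 5,"ax": 0,"ay": 0,"az": 0},{"dx": -0.28,"dy": -0.1,"dz": 6.5,"ax": 0,"ay": 0,"az": 0},{"dx": -0.28,"dy": -0.1,"dz": 7.4,"ax": 0,"ay": 0,"az": 0},{"dx": -0.28,"dy": -0.1,"dz": 7.4,"ax": 0,"ay": 0,"az": 0},{"dx": -0.28,"dy": -0.1,"dz": 7.4,"ax": 0,"ay": 0,"az": 0}], "gripper": 1}}

```text
time: 2.15
ee_pos: [0.5245, -0.253, 0.2069]
orientation: [2.274, -2.167, 0.0]
force: [-0.3, -0.3, 0.3]
finger_gap: 0.998
```

Call:
{"method": "move_arm", "body": {"deltas": [{"dx": 0,"dy": 0,"dz": 0,"ax": 0,"ay": 0,"az": 0},{"dx": 0,"dy": 0,"dz": 0,"ax": 0,"ay": 0,"az": 0},{"dx": 0,"dy": 0,"dz": 0,"ax": 0,"ay": 0,"az": 0},{"dx": 0,"dy": 0,"dz": 0,"ax": 0,"ay": 0,"az": 0},{"dx": 0,"dy": 0,"dz": 0,"ax": 0,"ay": 0,"az": 0},{"dx": 0,"dy": 0,"dz": 0,"ax": 0,"ay": 0,"az": 0},{"dx": 0,"dy": 0,"dz": 0,"ax": 0,"ay": 0,"az": 0},{"dx": 0,"dy": 0,"dz": 0,"ax": 0,"ay": 0,"az": 0},{"dx": 0,"dy": 0,"dz": 0,"ax": 0,"ay": 0,"az": 0},{"dx": 0,"dy": 0,"dz": 0,"ax": 0,"ay": 0,"az": 0}], "gripper": 0, "newtons": 30}}

```text
time: 2.98
ee_pos: [0.5248, -0.2522, 0.2066]
orientation: [2.276, -2.165, -0.0]
force: [-0.9, -1.2, 0.3]
finger_gap: 0.329
```

Call:
{"method": "move_arm", "body": {"deltas": [{"dx": 0,"dy": 0,"dz": 0,"ax": 0,"ay": 0,"az": 0},{"dx": 0,"dy": 0,"dz": 0,"ax": 0,"ay": 0,"az": 0},{"dx": 0,"dy": 0,"dz": 0,"ax": 0,"ay": 0,"az": 0},{"dx": 0,"dy": 0,"dz": 0,"ax": 0,"ay": 0,"az": 0}]}}

```text
time: 3.32
ee_pos: [0.5248, -0.2522, 0.2067]
orientation: [2.276, -2.165, 0.0]
force: [0.6, 0.2, -0.4]
finger_gap: 0.167
```

Call:
{"method": "move_arm", "body": {"deltas": [{"dx": 0,"dy": -1,"dz": 0,"ax": 0,"ay": 0,"az": 0},{"dx": 0,"dy": -2,"dz": 0,"ax": 0,"ay": 0,"az": 0},{"dx": 0,"dy": -3,"dz": 0,"ax": 0,"ay": 0,"az": 0},{"dx": 0,"dy": -4,"dz": 0,"ax": 0,"ay": 0,"az": 0},{"dx": 0,"dy": -5,"dz": 0,"ax": 0,"ay": 0,"az": 0},{"dx": 0,"dy": -6,"dz": 0,"ax": 0,"ay": 0,"az": 0},{"dx": 0,"dy": -7,"dz": 0,"ax": 0,"ay": 0,"az": 0},{"dx": 0,"dy": -8,"dz": 0,"ax": 0,"ay": 0,"az": 0},{"dx": 0,"dy": -9,"dz": 0,"ax": 0,"ay": 0,"az": 0},{"dx": 0,"dy": -10,"dz": 0,"ax": 0,"ay": 0,"az": 0},{"dx": 0,"dy": -11,"dz": 0,"ax": 0,"ay": 0,"az": 0},{"dx": 0,"dy": -12,"dz": 0,"ax": 0,"ay": 0,"az": 0},{"dx": 0,"dy": -12,"dz": 0,"ax": 0,"ay": 0,"az": 0},{"dx": 0,"dy": -12,"dz": 0,"ax": 0,"ay": 0,"az": 0}]}}

```text
time: 4.48
ee_pos: [0.6452, -0.2459, 0.2067]
orientation: [-2.276, 2.164, -0.002]
force: [1.5, 1.0, 0.2]
finger_gap: 0.17
```

```bash
python3 - <<'E'
from h import *
p,d,c=grab('top'); P=pts(d,c); v,u=np.mgrid[0:400,0:640]
go(.643,-.247,.027,.05)
from cell import telemetry
print(telemetry.get_state()['ft_torque'])
E
```

```text
d [ 0.09  0.18 -0.03] a [-0.05  0.    0.  ] t 4.53 ee [ 0.6447 -0.246   0.2068] q [ 0.26  0.92  0.11  1.53 -0.14  0.7  -1.08] F [ 0.7  0.4 -0. ] gap 0.169
[ 0.01147569 -0.2185504  -0.02694617]
```

Call:
{"method": "move_arm", "body": {"deltas": [{"dx": 0,"dy": 0,"dz": 0,"ax": 0,"ay": 0,"az": 0},{"dx": 0,"dy": 0,"dz": 0,"ax": 0,"ay": 0,"az": 0},{"dx": 0,"dy": 0,"dz": 0,"ax": 0,"ay": 0,"az": 0},{"dx": 0,"dy": 0,"dz": 0,"ax": 0,"ay": 0,"az": 0},{"dx": 0,"dy": 0,"dz": 0,"ax": 0,"ay": 0,"az": 0},{"dx": 0,"dy": 0,"dz": 0,"ax": 0,"ay": 0,"az": 0},{"dx": 0,"dy": 0,"dz": 0,"ax": 0,"ay": 0,"az": 0},{"dx": 0,"dy": 0,"dz": 0,"ax": 0,"ay": 0,"az": 0},{"dx": 0,"dy": 0,"dz": 0,"ax": 0,"ay": 0,"az": 0},{"dx": 0,"dy": 0,"dz": 0,"ax": 0,"ay": 0,"az": 0}], "gripper": 0.7}}

```text
time: 5.37
ee_pos: [0.6447, -0.2462, 0.2067]
orientation: [2.276, -2.165, -0.0]
force: [0.4, 0.7, 0.1]
finger_gap: 0.7
```

Call:
{"method": "move_arm", "body": {"deltas": [{"dx": 0,"dy": 0,"dz": -3,"ax": 0,"ay": 0,"az": 0},{"dx": 0,"dy": 0,"dz": -6,"ax": 0,"ay": 0,"az": 0},{"dx": 0,"dy": 1,"dz": -8,"ax": 0,"ay": 0,"az": 0},{"dx": 0,"dy": 4,"dz": -8,"ax": 0,"ay": 0,"az": 0},{"dx": 0,"dy": 7,"dz": -8,"ax": 0,"ay": 0,"az": 0},{"dx": 0,"dy": 7,"dz": -8,"ax": 0,"ay": 0,"az": 0},{"dx": 0,"dy": 7,"dz": -8,"ax": 0,"ay": 0,"az": 0}]}}

```text
time: 5.95
ee_pos: [0.5734, -0.2503, 0.2871]
orientation: [2.274, -2.167, -0.001]
force: [0.5, -1.1, 0.8]
finger_gap: 0.696
```

```bash
python3 - <<'E'
from h import *
p,d,c=grab('wrist'); q=p.copy()
for X in((.5737,-.249,.044),(.6435,-.2455,.034),(.7335,-.241,.026)):
    a=fpix(c,X); print(X,np.round(a)); cv2.drawMarker(q,(int(a[0]),int(a[1])),(255,0,0),0,12,1)
save('w2.png',q); go(.5737,-.249,.027,.05)
E
```

```text
(0.5737, -0.249, 0.044) [319. 216.]
(0.6435, -0.2455, 0.034) [319. 122.]
(0.7335, -0.241, 0.026) [319.  12.]
d [-0.1   0.13  8.01] a [-0.07 -0.01 -0.04] t 6.0 ee [ 0.575  -0.2499  0.2871] q [ 0.29  0.74  0.12  1.69 -0.12  0.72 -1.05] F [ 1.1  0.5 -0.2] gap 0.699
```

View pics/w2.png

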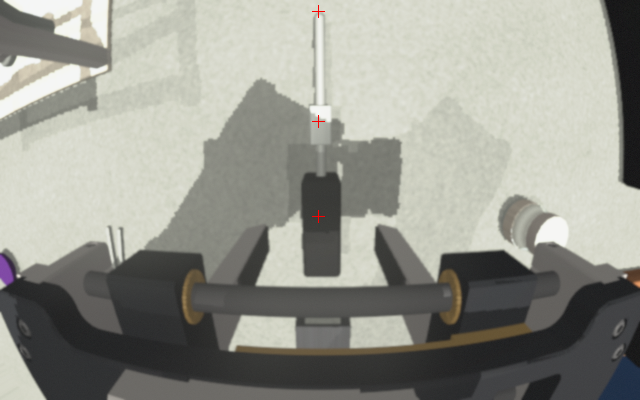

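The rod lies flat and clear of the sleeve; its handle covers rows 173–275 at column 321, centred between the fingers. Now I'll grip it firmly.

Call:
{"method": "move_arm", "body": {"deltas": [{"dx": 0,"dy": 0.1,"dz": 3,"ax": 0,"ay": 0,"az": 0},{"dx": 0,"dy": 0.1,"dz": 6,"ax": 0,"ay": 0,"az": 0},{"dx": 0,"dy": 0.1,"dz": 7.5,"ax": 0,"ay": 0,"az": 0},{"dx": 0,"dy": 0.1,"dz": 8,"ax": 0,"ay": 0,"az": 0},{"dx": 0,"dy": 0.1,"dz": 8,"ax": 0,"ay": 0,"az": 0},{"dx": 0,"dy": 0.1,"dz": 8,"ax": 0,"ay": 0,"az": 0}]}}

```text
time: 6.5
ee_pos: [0.5748, -0.2497, 0.207]
orientation: [-2.276, 2.164, -0.002]
force: [-0.7, 0.0, 0.5]
finger_gap: 0.699
```

Call:
{"method": "move_arm", "body": {"deltas": [{"dx": 0,"dy": 0,"dz": 0,"ax": 0,"ay": 0,"az": 0},{"dx": 0,"dy": 0,"dz": 0,"ax": 0,"ay": 0,"az": 0},{"dx": 0,"dy": 0,"dz": 0,"ax": 0,"ay": 0,"az": 0},{"dx": 0,"dy": 0,"dz": 0,"ax": 0,"ay": 0,"az": 0},{"dx": 0,"dy": 0,"dz": 0,"ax": 0,"ay": 0,"az": 0},{"dx": 0,"dy": 0,"dz": 0,"ax": 0,"ay": 0,"az": 0},{"dx": 0,"dy": 0,"dz": 0,"ax": 0,"ay": 0,"az": 0},{"dx": 0,"dy": 0,"dz": 0,"ax": 0,"ay": 0,"az": 0},{"dx": 0,"dy": 0,"dz": 0,"ax": 0,"ay": 0,"az": 0},{"dx": 0,"dy": 0,"dz": 0,"ax": 0,"ay": 0,"az": 0}], "gripper": 0, "newtons": 55}}

```text
time: 7.33
ee_pos: [0.5738, -0.2498, 0.207]
orientation: [-2.276, 2.165, -0.001]
force: [-0.8, 0.6, 3.3]
finger_gap: 0.318
```

```bash
python3 - <<'E'
from h import *
go(.43,.04,.24,.16)
E
```

```text
d [-29.66  12.92 -21.31] a [-0.02 -0.01 -6.31] t 7.33 ee [ 0.5738 -0.2498  0.207 ] q [ 0.31  0.85  0.1   1.73 -0.14  0.57 -1.03] F [-0.8  0.6  3.3] gap 0.318
```

Call:
{"method": "move_arm", "body": {"deltas": [{"dx": 0,"dy": 0,"dz": -2,"ax": 0,"ay": 0,"az": 0},{"dx": 0,"dy": 0,"dz": -5,"ax": 0,"ay": 0,"az": 0},{"dx": 0,"dy": 1,"dz": -8,"ax": 0,"ay": 0,"az": 0},{"dx": 0,"dy": 3,"dz": -11,"ax": 0,"ay": 0,"az": 0},{"dx": 0,"dy": 5,"dz": -14,"ax": 0,"ay": 0,"az": 0},{"dx": 0,"dy": 7,"dz": -17,"ax": 0,"ay": 0,"az": 0},{"dx": 0,"dy": 9,"dz": -20,"ax": 0,"ay": 0,"az": 0},{"dx": 0,"dy": 10.7,"dz": -21.3,"ax": 0,"ay": 0,"az": 0},{"dx": -3,"dy": 10.7,"dz": -21.3,"ax": 0,"ay": 0,"az": -1},{"dx": -6,"dy": 10.7,"dz": -21.3,"ax": 0,"ay": 0,"az": -2},{"dx": -9,"dy": 10.7,"dz": -21.3,"ax": 0,"ay": 0,"az": -3},{"dx": -12.5,"dy": 10.7,"dz": -21.3,"ax": 0,"ay": 0,"az": -4},{"dx": -16,"dy": 10.7,"dz": -21.3,"ax": 0,"ay": 0,"az": -5},{"dx": -19.5,"dy": 10.7,"dz": -21.3,"ax": 0,"ay": 0,"az": -6.3},{"dx": -23,"dy": 10.7,"dz": -21.3,"ax": 0,"ay": 0,"az": -6.3},{"dx": -26.5,"dy": 10.7,"dz": -21.3,"ax": 0,"ay": 0,"az": -6.3},{"dx": -29.5,"dy": 10.7,"dz": -21.3,"ax": 0,"ay": 0,"az": -6.3},{"dx": -31.7,"dy": 10.7,"dz": -21.3,"ax": 0,"ay": 0,"az": -6.3},{"dx": -31.7,"dy": 10.7,"dz": -21.3,"ax": 0,"ay": 0,"az": -6.3},{"dx": -31.7,"dy": 10.7,"dz": -21.3,"ax": 0,"ay": 0,"az": -6.3}]}}

```text
time: 9.0
ee_pos: [0.4507, 0.0627, 0.4193]
orientation: [2.395, -2.032, -0.001]
force: [-0.3, -0.2, -1.6]
finger_gap: 0.315
```

```bash
python3 - <<'E'
from h import *
go(.451,.061,.24,.16)
p,d,c=grab('wrist'); np.savez('pics/w3.npz',p=p,d=d,**c); q=p.copy()
for X in((.698,.1007,.253),(.698,.1007,.223)):
    a=fpix(c,X); print(X,np.round(a)); cv2.drawMarker(q,(int(a[0]),int(a[1])),(255,0,0),0,12,1)
s,d2,c2=grab('scene'); np.savez('pics/s3.npz',p=s,d=d2,**c2)
a=cv2.resize(q[0:260,190:470],None,fx=2,fy=2,interpolation=2)[:500,:400*2]
b=s[130:290,270:450]; b=cv2.resize(b,None,fx=1.5,fy=1.5)
im=np.zeros((560,800,3),np.uint8); im[:a.shape[0],:560]=a[:,:560]; b=b[:, :240]; im[:b.shape[0],560:560+b.shape[1]]=b
save('w3.png',im)
E
```

```text
d [ 0.18 -0.   -0.07] a [0.06 0.   0.19] t 9.0 ee [0.4507 0.0627 0.4193] q [-0.25  0.33  0.06  2.02 -0.03  0.79 -1.58] F [-0.3 -0.2 -1.6] gap 0.315
(0.698, 0.1007, 0.253) [ 325. -152.]
(0.698, 0.1007, 0.223) [ 325. -124.]
```

View pics/w3.png

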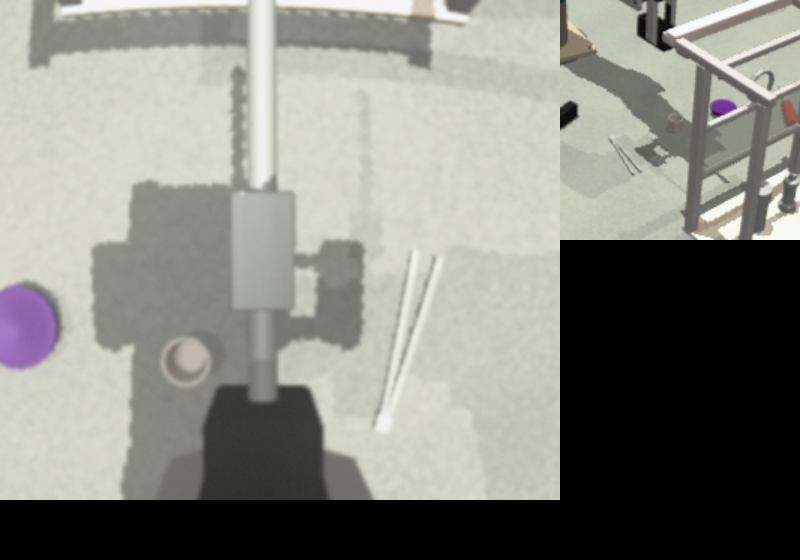

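The wrist crop shows the rod straight ahead in the grip (collar at crop (263,250)), but the ring is outside the view. I'll cross-check the ring and the rod's pitch in depth from the two fixed cameras.

```bash
python3 - <<'E'
from h import *
n=np.array([.987,.16]); e=np.array([-.16,.987]); O=np.array([.698,.1007])
p,d,c=grab('top'); t=dict(p=p,d=d,**c); s=np.load('pics/s3.npz')
for nm,D in(('top',t),('scene',s)):
    P=pts(D['d'],D); A=P[D['d']>0]; bx=(A[:,:2]-O)@n; by=(A[:,:2]-O)@e; z=A[:,2]
    k=(abs(bx)<.03)&(abs(by)<.05)&(z>.19)&(z<.31); B=np.c_[bx,by,z][k]; B=B[np.argsort(B[:,2])]
    print(nm,'ring/rail',len(B)); 
    for lo in np.arange(.19,.31,.008):
        q=B[(B[:,2]>=lo)&(B[:,2]<lo+.008)]
        if len(q): print(lo.round(3),len(q),'x',np.median(q[:,0]).round(3),'y',q[:,1].min().round(3),q[:,1].max().round(3))
    k=(bx<-.04)&(bx>-.23)&(abs(by)<.02)&(z>.2)&(z<.29); B=np.c_[bx,by,z][k]
    print('rod',len(B))
    for lo in np.arange(-.23,-.04,.02):
        q=B[(B[:,0]>=lo)&(B[:,0]<lo+.02)]
        if len(q): print(lo.round(2),len(q),np.median(q,0).round(4),'xmax',q[:,0].max().round(3))
    k=(abs(abs(by)-.127)<.03)&(abs(bx)<.03)&(z>.05)&(z<.33)
    for sg in(1,-1):
        q=np.c_[bx,by,z][k&(by*sg>0)]
        if len(q): print('post',sg,len(q),np.percentile(q[:,0],[3,50,97]).round(3),np.percentile(q[:,1],[3,50,97]).round(3))
    k=(z>.325)&(z<.37)&(bx>-.1)&(bx<-.045)&(abs(by)<.11); q=np.c_[bx,by,z][k]
    print('lamp',len(q),np.percentile(q,[3,97],axis=0).round(3).tolist(), np.polyfit(q[:,1],q[:,0],1) if len(q) else '')
E
```

```text
top ring/rail 213
0.19 22 x -0.003 y -0.049 0.048
0.198 11 x -0.002 y -0.033 0.046
0.206 8 x -0.005 y -0.044 0.048
0.214 61 x -0.002 y -0.049 0.05
0.222 30 x -0.003 y -0.05 0.049
0.23 18 x -0.001 y -0.018 0.021
0.238 8 x -0.002 y -0.021 0.027
0.246 2 x -0.005 y -0.025 -0.022
0.254 7 x -0.004 y -0.027 0.03
0.262 9 x -0.002 y -0.025 0.026
0.27 24 x -0.001 y -0.022 0.021
0.278 13 x -0.001 y -0.017 0.014
rod 41
-0.15 5 [-0.1346 -0.0017  0.2363] xmax -0.132
-0.13 17 [-0.12   -0.0007  0.2384] xmax -0.11
-0.11 16 [-0.0996 -0.0018  0.2379] xmax -0.09
-0.09 3 [-8.500e-02  2.000e-04  2.313e-01] xmax -0.085
post 1 156 [-0.009 -0.003  0.009] [0.099 0.12  0.135]
post -1 43 [-0.012 -0.004  0.003] [-0.118 -0.106 -0.098]
lamp 743 [[-0.084, -0.104, 0.342], [-0.059, 0.103, 0.361]] [ 0.01800796 -0.07262378]
scene ring/rail 291
0.19 43 x -0.001 y -0.05 0.047
0.198 38 x -0.001 y -0.049 0.049
0.206 23 x 0.001 y -0.048 0.049
0.214 79 x -0.0 y -0.05 0.048
0.222 9 x -0.001 y -0.044 0.049
0.23 10 x -0.002 y -0.023 0.022
0.238 12 x -0.001 y -0.026 0.026
0.246 10 x 0.0 y 0.021 0.028
0.254 10 x 0.001 y 0.019 0.028
0.262 13 x -0.001 y -0.02 0.023
0.27 31 x -0.001 y -0.02 0.019
0.278 13 x -0.001 y -0.016 0.005
rod 65
-0.23 47 [-0.2251 -0.0107  0.2252] xmax -0.22
-0.21 3 [-0.195  -0.0086  0.2247] xmax -0.194
-0.19 10 [-0.1798 -0.0082  0.2254] xmax -0.173
-0.17 2 [-0.1689 -0.0056  0.2242] xmax -0.168
-0.11 2 [-0.0938  0.0003  0.2181] xmax -0.093
-0.09 1 [-0.0896 -0.0058  0.2211] xmax -0.09
post 1 869 [-0.008  0.005  0.011] [0.099 0.121 0.133]
post -1 1144 [-0.013  0.     0.006] [-0.136 -0.132 -0.099]
lamp 887 [[-0.081, -0.104, 0.338], [-0.058, 0.102, 0.359]] [ 0.01956354 -0.06590227]
```

Both cameras agree: ring centre at about (0.697, 0.101, 0.252). The rod is level with its axis at z≈0.234, and the hook is about 90 mm in front of the ring. Raise 2.4 cm, then go in about 11 cm.

```bash
python3 - <<'E'
from h import *
s=telemetry.get_state(); c=eyes.calibration('wrist'); Rm=R.from_rotvec(s['orientation'])
print('cam in tool',Rm.inv().apply(c['T'][:3,3]-s['ee_pos'])); print(Rm.as_matrix().round(3))
n=np.array([np.cos(.155),np.sin(.155)]); g=np.array([.698,.1007])-n*.139; print(g); go(g[0],g[1],.264,.155)
E
```

```text
cam in tool [ 0.0004199  -0.0662199   0.02088078]
[[ 0.157 -0.988 -0.001]
 [-0.988 -0.157 -0.001]
 [ 0.001  0.001 -1.   ]]
[0.5606664  0.07924117]
d [ -0.14 -11.12  -2.46] a [ 0.04 -0.04  0.16] t 9.15 ee [0.451  0.0603 0.4195] q [-0.24  0.33  0.07  2.02 -0.03  0.79 -1.58] F [-0.8  0.3 -1.9] gap 0.315
```

Call:
{"method": "move_arm", "body": {"deltas": [{"dx": 0,"dy": 0,"dz": -1.2,"ax": 0,"ay": 0,"az": 0},{"dx": 0,"dy": 0,"dz": -2.4,"ax": 0,"ay": 0,"az": 0},{"dx": 0,"dy": -1.5,"dz": -2.4,"ax": 0,"ay": 0,"az": 0},{"dx": 0,"dy": -3,"dz": -2.4,"ax": 0,"ay": 0,"az": 0},{"dx": 0,"dy": -4.5,"dz": -2.4,"ax": 0,"ay": 0,"az": 0},{"dx": 0,"dy": -6,"dz": -2.4,"ax": 0,"ay": 0,"az": 0},{"dx": 0,"dy": -6.5,"dz": -2.4,"ax": 0,"ay": 0,"az": 0},{"dx": 0,"dy": -6.5,"dz": -2.4,"ax": 0,"ay": 0,"az": 0},{"dx": 0,"dy": -6.5,"dz": -2.4,"ax": 0,"ay": 0,"az": 0}]}}

```text
time: 9.9
ee_pos: [0.5147, 0.071, 0.4433]
orientation: [2.389, -2.038, -0.001]
force: [0.1, -0.1, -2.3]
finger_gap: 0.316
```

```bash
python3 - <<'E'
from h import *
go(.5605-.005,.0785,.264,.155)
p,d,c=grab('scene'); save('s4.png',cv2.resize(p[90:290,240:490],None,fx=3,fy=3,interpolation=2)[:600,:800])
A=pts(d,c)[d>0]; n=np.array([.987,.16]); e=np.array([-.16,.987]); O=np.array([.698,.1007])
t,d2,c2=grab('top'); A2=pts(d2,c2)[d2>0]
for A in(A,A2):
    b=np.c_[(A[:,:2]-O)@n,(A[:,:2]-O)@e,A[:,2]]; k=(b[:,0]<-.012)&(b[:,0]>-.1)&(abs(b[:,1])<.02)&(b[:,2]>.22)&(b[:,2]<.3)
    q=b[k]; print(len(q), q[np.argsort(q[:,0])][::-1][:12].round(3).tolist())
E
```

```text
d [-0.1  -4.14 -0.08] a [ 0.1  -0.02  0.19] t 9.9 ee [0.5147 0.071  0.4433] q [-0.24  0.4   0.07  1.83 -0.03  0.92 -1.57] F [ 0.1 -0.1 -2.3] gap 0.316
56 [[-0.025, -0.001, 0.253], [-0.025, -0.001, 0.255], [-0.025, -0.004, 0.256], [-0.026, -0.0, 0.257], [-0.027, 0.0, 0.26], [-0.027, -0.003, 0.263], [-0.028, -0.001, 0.257], [-0.029, -0.004, 0.255], [-0.029, -0.001, 0.259], [-0.029, -0.003, 0.257], [-0.031, -0.003, 0.262], [-0.031, -0.005, 0.257]]
9 [[-0.022, -0.004, 0.252], [-0.022, 0.002, 0.257], [-0.022, -0.001, 0.255], [-0.027, 0.002, 0.264], [-0.027, -0.001, 0.262], [-0.028, -0.004, 0.261], [-0.029, 0.003, 0.26], [-0.03, -0.0, 0.26], [-0.03, -0.003, 0.26]]
```

View pics/s4.png

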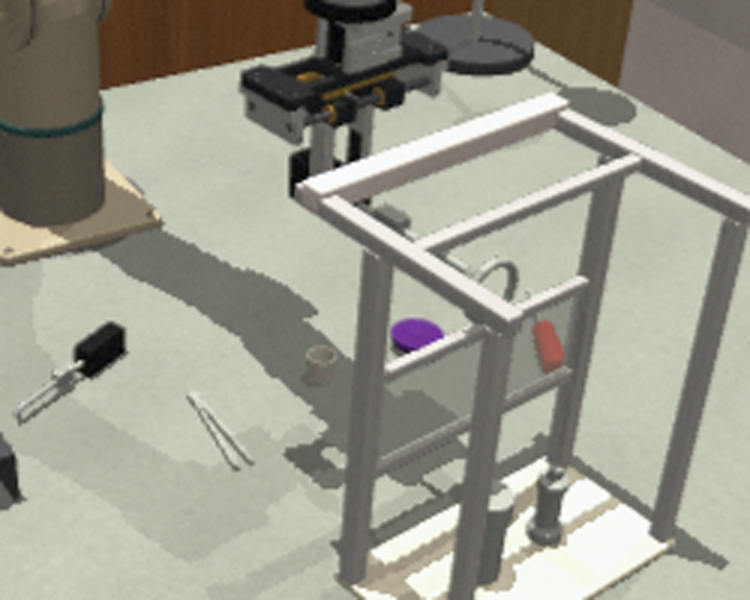

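The hook tip at crop (470,270) points right at the ring (495,290), level and laterally centred, and nothing on the hand extends far enough to reach the lamp. Inserting.

Call:
{"method": "move_arm", "body": {"deltas": [{"dx": 0,"dy": -1.2,"dz": 0,"ax": 0,"ay": 0,"az": 0},{"dx": 0,"dy": -2.4,"dz": 0,"ax": 0,"ay": 0,"az": 0},{"dx": 0,"dy": -3.4,"dz": 0,"ax": 0,"ay": 0,"az": 0},{"dx": 0,"dy": -4.4,"dz": 0,"ax": 0,"ay": 0,"az": 0},{"dx": 0,"dy": -4.4,"dz": 0,"ax": 0,"ay": 0,"az": 0},{"dx": 0,"dy": -4.4,"dz": 0,"ax": 0,"ay": 0,"az": 0},{"dx": 0,"dy": -4.4,"dz": 0,"ax": 0,"ay": 0,"az": 0}]}}

```text
time: 10.58
ee_pos: [0.5578, 0.0787, 0.4436]
orientation: [2.391, -2.037, -0.001]
force: [0.3, -0.3, -1.5]
finger_gap: 0.321
```

Call:
{"method": "move_arm", "body": {"deltas": [{"dx": 0,"dy": 0,"dz": 0.8,"ax": 0,"ay": 0,"az": 0},{"dx": 0,"dy": 0,"dz": 1.6,"ax": 0,"ay": 0,"az": 0},{"dx": 0,"dy": 0,"dz": 2.3,"ax": 0,"ay": 0,"az": 0},{"dx": 0,"dy": 0,"dz": 3.0,"ax": 0,"ay": 0,"az": 0},{"dx": 0,"dy": 0,"dz": 3.5,"ax": 0,"ay": 0,"az": 0},{"dx": 0,"dy": 0,"dz": 3.5,"ax": 0,"ay": 0,"az": 0}]}}

```text
time: 11.08
ee_pos: [0.5584, 0.079, 0.4075]
orientation: [2.391, -2.036, -0.002]
force: [-0.6, 0.3, -1.8]
finger_gap: 0.318
```

```bash
cat > chk.py <<'E'
from h import *
n=np.array([.987,.16]); e=np.array([-.16,.987]); O=np.array([.698,.1007])
go(.5555,.0785,.264,.155)
for nm in('scene','top'):
    p,d,c=grab(nm); A=pts(d,c)[d>0]; b=np.c_[(A[:,:2]-O)@n,(A[:,:2]-O)@e,A[:,2]]
    k=(abs(b[:,0])<.015)&(abs(abs(b[:,1])-.075)<.03)&(b[:,2]>.08)&(b[:,2]<.25); print(nm,'rail top z',np.percentile(b[k][:,2],[90,97,100]).round(3) if k.any() else '')
    k=(b[:,0]>-.06)&(b[:,0]<.06)&(abs(b[:,1])<.035)&(b[:,2]>.1)&(b[:,2]<.32); q=b[k]
    for lo in np.arange(-.06,.06,.01):
        w=q[(q[:,0]>=lo)&(q[:,0]<lo+.01)&(abs(q[:,1])<.014)]
        if len(w): print(round(lo,2),len(w),'z',np.percentile(w[:,2],[0,50,100]).round(3),end=' | ')
    print()
E
python3 chk.py
```

```text
d [ 0.    0.3  -3.65] a [0.1  0.01 0.29] t 11.08 ee [0.5584 0.079  0.4075] q [-0.23  0.5   0.06  1.76 -0.04  0.88 -1.56] F [-0.6  0.3 -1.8] gap 0.318
scene rail top z [0.207 0.21  0.213]
-0.06 11 z [0.214 0.218 0.223] | -0.05 2 z [0.22  0.221 0.221] | -0.04 2 z [0.219 0.22  0.221] | -0.03 1 z [0.219 0.219 0.219] | -0.02 1 z [0.219 0.219 0.219] | -0.01 81 z [0.101 0.179 0.27 ] | 0.0 53 z [0.107 0.189 0.269] | 
top rail top z [0.211 0.213 0.215]
```

The ring is following: the rail top has dropped about 11 mm and the rod axis sits about 19 mm below the ring centre. Continue pulling in two steps.

Call:
{"method": "move_arm", "body": {"deltas": [{"dx": 0,"dy": 0,"dz": 0.8,"ax": 0,"ay": 0,"az": 0},{"dx": 0,"dy": 0,"dz": 1.6,"ax": 0,"ay": 0,"az": 0},{"dx": 0,"dy": 0,"dz": 2.4,"ax": 0,"ay": 0,"az": 0},{"dx": 0,"dy": 0,"dz": 3.2,"ax": 0,"ay": 0,"az": 0},{"dx": 0,"dy": 0,"dz": 4,"ax": 0,"ay": 0,"az": 0},{"dx": 0,"dy": 0,"dz": 4.5,"ax": 0,"ay": 0,"az": 0},{"dx": 0,"dy": 0,"dz": 4.5,"ax": 0,"ay": 0,"az": 0}]}}

```text
time: 11.77
ee_pos: [0.5582, 0.0789, 0.3621]
orientation: [2.39, -2.035, -0.003]
force: [0.2, 0.2, -0.3]
finger_gap: 0.316
```

```bash
python3 chk.py
```

```text
d [-0.    0.3  -8.19] a [ 0.16 -0.    0.29] t 11.77 ee [0.5582 0.0789 0.3621] q [-0.23  0.56  0.06  1.81 -0.04  0.78 -1.56] F [ 0.2  0.2 -0.3] gap 0.316
scene rail top z [0.163 0.165 0.168]
-0.06 29 z [0.167 0.179 0.191] | -0.05 10 z [0.174 0.179 0.182] | -0.04 9 z [0.175 0.179 0.181] | -0.03 3 z [0.179 0.179 0.183] | -0.02 5 z [0.176 0.179 0.18 ] | -0.01 57 z [0.104 0.154 0.222] | 0.0 30 z [0.1   0.154 0.224] | 
top rail top z [0.168 0.168 0.169]
-0.01 2 z [0.221 0.221 0.222] | 0.0 3 z [0.221 0.222 0.223] | 0.01 2 z [0.178 0.183 0.188] | 0.02 2 z [0.176 0.178 0.179] |
```

Call:
{"method": "move_arm", "body": {"deltas": [{"dx": 0,"dy": 0,"dz": 0.8,"ax": 0,"ay": 0,"az": 0},{"dx": 0,"dy": 0,"dz": 1.6,"ax": 0,"ay": 0,"az": 0},{"dx": 0,"dy": 0,"dz": 2.4,"ax": 0,"ay": 0,"az": 0},{"dx": 0,"dy": 0,"dz": 3.2,"ax": 0,"ay": 0,"az": 0},{"dx": 0,"dy": 0,"dz": 4,"ax": 0,"ay": 0,"az": 0},{"dx": 0,"dy": 0,"dz": 4.7,"ax": 0,"ay": 0,"az": 0},{"dx": 0,"dy": 0,"dz": 4.9,"ax": 0,"ay": 0,"az": 0},{"dx": 0,"dy": 0,"dz": 5.1,"ax": 0,"ay": 0,"az": 0},{"dx": 0,"dy": 0,"dz": 5.1,"ax": 0,"ay": 0,"az": 0}]}}

```text
time: 12.62
ee_pos: [0.5583, 0.079, 0.3124]
orientation: [2.391, -2.036, -0.002]
force: [-2.9, 0.7, 1.0]
finger_gap: 0.318
```

```bash
python3 chk.py
```

```text
d [  0.     0.3  -13.16] a [0.08 0.01 0.29] t 12.62 ee [0.5583 0.079  0.3124] q [-0.22  0.63  0.05  1.85 -0.05  0.67 -1.55] F [-2.9  0.7  1. ] gap 0.318
scene rail top z [0.118 0.119 0.122]
-0.06 24 z [0.118 0.132 0.141] | -0.05 9 z [0.126 0.131 0.133] | -0.04 9 z [0.128 0.132 0.133] | -0.03 4 z [0.128 0.134 0.135] | -0.02 8 z [0.126 0.132 0.136] | -0.01 30 z [0.1   0.13  0.176] | 0.0 16 z [0.107 0.122 0.175] | 
top rail top z 
-0.01 11 z [0.172 0.175 0.178] | 0.0 9 z [0.171 0.176 0.179] | 0.01 1 z [0.134 0.134 0.134] | 0.02 2 z [0.127 0.128 0.128] |
```

Call:
{"method": "move_arm", "body": {"deltas": [{"dx": 0,"dy": 0,"dz": 0.3,"ax": 0,"ay": 0,"az": 0},{"dx": 0,"dy": 0,"dz": 0.6,"ax": 0,"ay": 0,"az": 0},{"dx": 0,"dy": 0,"dz": 0.6,"ax": 0,"ay": 0,"az": 0}]}}

```text
time: 12.97
ee_pos: [0.5585, 0.0789, 0.3064]
orientation: [2.391, -2.037, -0.001]
force: [-3.9, 1.3, 3.1]
finger_gap: 0.313
```

```bash
python3 chk.py
```

```text
d [-1.000e-02  3.100e-01 -1.376e+01] a [0.03 0.   0.28] t 12.97 ee [0.5585 0.0789 0.3064] q [-0.22  0.64  0.05  1.86 -0.05  0.65 -1.55] F [-3.9  1.3  3.1] gap 0.313
scene rail top z [0.118 0.119 0.121]
-0.06 32 z [0.115 0.129 0.14 ] | -0.05 12 z [0.123 0.128 0.133] | -0.04 10 z [0.126 0.129 0.131] | -0.03 2 z [0.127 0.129 0.13 ] | -0.02 9 z [0.128 0.131 0.132] | -0.01 29 z [0.103 0.132 0.176] | 0.0 16 z [0.1   0.117 0.172] | 
top rail top z 
-0.01 15 z [0.168 0.174 0.18 ] | 0.0 9 z [0.17  0.177 0.178] | 0.01 2 z [0.132 0.133 0.134] | 0.02 2 z [0.128 0.128 0.128] |
```

The screen sits on its stop: the rail reads 0.119 m, unchanged by the extra push, with the force rising. Unhook: up 2.6 cm, then straight back 12 cm.

Call:
{"method": "move_arm", "body": {"deltas": [{"dx": 0,"dy": 0,"dz": -1,"ax": 0,"ay": 0,"az": 0},{"dx": 0,"dy": 0,"dz": -2,"ax": 0,"ay": 0,"az": 0},{"dx": 0,"dy": 0,"dz": -3.1,"ax": 0,"ay": 0,"az": 0},{"dx": 0,"dy": 0,"dz": -3.1,"ax": 0,"ay": 0,"az": 0},{"dx": 0,"dy": 0,"dz": -3.1,"ax": 0,"ay": 0,"az": 0}]}}

```text
time: 13.48
ee_pos: [0.5591, 0.0788, 0.3388]
orientation: [-2.39, 2.036, -0.003]
force: [0.1, -0.8, -1.5]
finger_gap: 0.319
```

```bash
python3 chk.py
```

```text
d [ -0.03   0.34 -10.52] a [-0.14 -0.01  0.26] t 13.48 ee [0.5591 0.0788 0.3388] q [-0.23  0.59  0.06  1.83 -0.05  0.72 -1.56] F [ 0.1 -0.8 -1.5] gap 0.319
scene rail top z [0.118 0.119 0.12 ]
-0.06 36 z [0.145 0.162 0.171] | -0.05 9 z [0.159 0.163 0.165] | -0.04 12 z [0.158 0.163 0.166] | -0.03 11 z [0.158 0.163 0.166] | -0.02 5 z [0.163 0.163 0.165] | -0.01 28 z [0.102 0.147 0.178] | 0.0 12 z [0.107 0.116 0.174] | 
top rail top z 
0.0 2 z [0.173 0.174 0.175] | 0.01 5 z [0.162 0.165 0.166] | 0.02 4 z [0.157 0.165 0.166] |
```

Call:
{"method": "move_arm", "body": {"deltas": [{"dx": 0,"dy": 0,"dz": 0.5,"ax": 0,"ay": 0,"az": 0},{"dx": 0,"dy": 0,"dz": 0.5,"ax": 0,"ay": 0,"az": 0},{"dx": 0,"dy": 1,"dz": 0.5,"ax": 0,"ay": 0,"az": 0},{"dx": 0,"dy": 2,"dz": 0.5,"ax": 0,"ay": 0,"az": 0},{"dx": 0,"dy": 3,"dz": 0.5,"ax": 0,"ay": 0,"az": 0},{"dx": 0,"dy": 4,"dz": 0.5,"ax": 0,"ay": 0,"az": 0},{"dx": 0,"dy": 6,"dz": 0.5,"ax": 0,"ay": 0,"az": 0},{"dx": 0,"dy": 8,"dz": 0.5,"ax": 0,"ay": 0,"az": 0},{"dx": 0,"dy": 10,"dz": 0.5,"ax": 0,"ay": 0,"az": 0},{"dx": 0,"dy": 12,"dz": 0.5,"ax": 0,"ay": 0,"az": 0},{"dx": 0,"dy": 12,"dz": 0.5,"ax": 0,"ay": 0,"az": 0}]}}

```text
time: 14.5
ee_pos: [0.4361, 0.059, 0.332]
orientation: [2.387, -2.034, -0.007]
force: [-0.0, 0.2, -1.5]
finger_gap: 0.312
```

```bash
python3 chk.py; python3 -c "
from h import *
go(.57,-.20,.029,.155)"
```

```text
d [ -0.03 -12.02 -11.28] a [ 0.4  -0.01  0.27] t 14.5 ee [0.4361 0.059  0.332 ] q [-0.24  0.46  0.05  2.15 -0.04  0.54 -1.56] F [-0.   0.2 -1.5] gap 0.312
scene rail top z [0.118 0.119 0.121]
-0.01 24 z [0.101 0.128 0.178] | 0.0 15 z [0.101 0.118 0.174] | 
top rail top z 
-0.01 16 z [0.171 0.175 0.179] | 0.0 7 z [0.171 0.172 0.18 ] | 
d [27.72 -8.69 12.36] a [-0.    0.    0.28] t 14.6 ee [0.4401 0.0598 0.3326] q [-0.24  0.46  0.05  2.15 -0.04  0.54 -1.56] F [ 0.3 -0.5 -2.2] gap 0.314
```

Call:
{"method": "move_arm", "body": {"deltas": [{"dx": 3,"dy": 0,"dz": 0,"ax": 0,"ay": 0,"az": 0},{"dx": 6.5,"dy": 0,"dz": 0,"ax": 0,"ay": 0,"az": 0},{"dx": 10,"dy": 0,"dz": 0,"ax": 0,"ay": 0,"az": 0},{"dx": 13.5,"dy": 0,"dz": 0,"ax": 0,"ay": 0,"az": 0},{"dx": 17,"dy": 0,"dz": 0,"ax": 0,"ay": 0,"az": 0},{"dx": 20.5,"dy": -1,"dz": 0,"ax": 0,"ay": 0,"az": 0},{"dx": 24,"dy": -3,"dz": 0,"ax": 0,"ay": 0,"az": 0},{"dx": 27,"dy": -5,"dz": 1,"ax": 0,"ay": 0,"az": 0},{"dx": 27.7,"dy": -7,"dz": 3,"ax": 0,"ay": 0,"az": 0},{"dx": 27.7,"dy": -8.7,"dz": 6,"ax": 0,"ay": 0,"az": 0},{"dx": 27.7,"dy": -8.7,"dz": 8.5,"ax": 0,"ay": 0,"az": 0},{"dx": 27.7,"dy": -8.7,"dz": 10.5,"ax": 0,"ay": 0,"az": 0},{"dx": 27.7,"dy": -8.7,"dz": 11,"ax": 0,"ay": 0,"az": 0},{"dx": 27.7,"dy": -8.7,"dz": 11,"ax": 0,"ay": 0,"az": 0},{"dx": 27.7,"dy": -8.7,"dz": 11,"ax": 0,"ay": 0,"az": 0}]}}

```text
time: 15.85
ee_pos: [0.5709, -0.2002, 0.223]
orientation: [-2.391, 2.037, -0.002]
force: [0.6, 0.4, -1.0]
finger_gap: 0.316
```

```bash
python3 - <<'E'
from h import *
go(.57,-.20,.029,.155)
n=np.array([np.cos(.155),np.sin(.155)]); e=np.array([-n[1],n[0]]); O=telemetry.get_state()['ee_pos'][:2]
for nm in('top','scene'):
    p,d,c=grab(nm); A=pts(d,c)[d>0]; b=np.c_[(A[:,:2]-O)@n,(A[:,:2]-O)@e,A[:,2]]
    for lo in np.arange(.03,.18,.02):
        w=b[(b[:,0]>=lo)&(b[:,0]<lo+.02)&(abs(b[:,1])<.02)&(b[:,2]>.02)&(b[:,2]<.1)]
        if len(w): print(nm,round(lo,2),len(w),'z',np.percentile(w[:,2],[10,50,90]).round(3))
E
```

```text
d [-0.03  0.08  1.4 ] a [-0.05 -0.03  0.27] t 15.85 ee [ 0.5709 -0.2002  0.223 ] q [ 0.28  0.8   0.02  1.78 -0.02  0.55 -1.1 ] F [ 0.6  0.4 -1. ] gap 0.316
top 0.05 1 z [0.055 0.055 0.055]
top 0.07 13 z [0.04  0.054 0.058]
top 0.09 12 z [0.044 0.046 0.049]
top 0.11 12 z [0.045 0.047 0.049]
top 0.13 11 z [0.045 0.048 0.051]
top 0.15 8 z [0.046 0.05  0.053]
scene 0.03 39 z [0.026 0.042 0.052]
scene 0.05 48 z [0.035 0.052 0.056]
scene 0.07 78 z [0.036 0.049 0.056]
scene 0.09 20 z [0.046 0.047 0.049]
scene 0.11 22 z [0.046 0.049 0.051]
scene 0.13 22 z [0.048 0.05  0.052]
scene 0.15 34 z [0.036 0.047 0.051]
```

Call:
{"method": "move_arm", "body": {"deltas": [{"dx": 0,"dy": 0,"dz": 0.5,"ax": 0,"ay": 0,"az": 0},{"dx": 0,"dy": 0,"dz": 1.0,"ax": 0,"ay": 0,"az": 0},{"dx": 0,"dy": 0,"dz": 1.3,"ax": 0,"ay": 0,"az": 0},{"dx": 0,"dy": 0,"dz": 1.3,"ax": 0,"ay": 0,"az": 0},{"dx": 0,"dy": 0,"dz": 1.3,"ax": 0,"ay": 0,"az": 0}]}}

```text
time: 16.37
ee_pos: [0.5702, -0.1998, 0.2097]
orientation: [-2.392, 2.037, -0.0]
force: [0.6, 0.4, -1.6]
finger_gap: 0.316
```

Call:
{"method": "move_arm", "body": {"deltas": [{"dx": 0,"dy": 0,"dz": 0,"ax": 0,"ay": 0,"az": 0},{"dx": 0,"dy": 0,"dz": 0,"ax": 0,"ay": 0,"az": 0},{"dx": 0,"dy": 0,"dz": 0,"ax": 0,"ay": 0,"az": 0},{"dx": 0,"dy": 0,"dz": 0,"ax": 0,"ay": 0,"az": 0},{"dx": 0,"dy": 0,"dz": 0,"ax": 0,"ay": 0,"az": 0},{"dx": 0,"dy": 0,"dz": 0,"ax": 0,"ay": 0,"az": 0},{"dx": 0,"dy": 0,"dz": 0,"ax": 0,"ay": 0,"az": 0},{"dx": 0,"dy": 0,"dz": 0,"ax": 0,"ay": 0,"az": 0},{"dx": 0,"dy": 0,"dz": -3,"ax": 0,"ay": 0,"az": 0},{"dx": 0,"dy": 0,"dz": -6,"ax": 0,"ay": 0,"az": 0},{"dx": 0,"dy": 0,"dz": -9,"ax": 0,"ay": 0,"az": 0},{"dx": 0,"dy": 0,"dz": -12,"ax": 0,"ay": 0,"az": 0},{"dx": 0,"dy": 3,"dz": -12,"ax": 0,"ay": 0,"az": 0},{"dx": 0,"dy": 6,"dz": -12,"ax": 0,"ay": 0,"az": 0},{"dx": 0,"dy": 9,"dz": -12,"ax": 0,"ay": 0,"az": 0},{"dx": 0,"dy": 9,"dz": -12,"ax": 0,"ay": 0,"az": 0},{"dx": 0,"dy": 9,"dz": -12,"ax": 0,"ay": 0,"az": 0}], "gripper": 0.7}}

```text
time: 17.78
ee_pos: [0.4801, -0.2147, 0.3301]
orientation: [2.389, -2.039, -0.0]
force: [0.0, 0.4, 0.4]
finger_gap: 0.697
```

```bash
python3 chk.py; python3 - <<'E'
from h import *
p,d,c=grab('top'); P=pts(d,c); s,_,_=grab('scene')
n=np.array([np.cos(.155),np.sin(.155)]); e=np.array([-n[1],n[0]]); O=np.array([.5709,-.2002])
A=P[d>0]; b=np.c_[(A[:,:2]-O)@n,(A[:,:2]-O)@e,A[:,2]]
for lo in np.arange(-.06,.2,.02):
    w=b[(b[:,0]>=lo)&(b[:,0]<lo+.02)&(abs(b[:,1])<.02)&(b[:,2]>.012)&(b[:,2]<.1)]
    if len(w): print(round(lo,2),len(w),np.percentile(w[:,2],[10,50,90]).round(3))
im=np.zeros((600,640,3),np.uint8); im[:300,:]=cv2.resize(p[130:280,190:510],(640,300)); im[300:]=cv2.resize(s[110:310,150:500],(640,300)); save('end.png',im)
E
```

```text
d [-27.77 -12.05 -11.4 ] a [ 0.03 -0.01  0.16] t 17.78 ee [ 0.4801 -0.2147  0.3301] q [ 0.35  0.56  0.02  1.94 -0.02  0.65 -1.03] F [0.  0.4 0.4] gap 0.697
scene rail top z [0.118 0.119 0.121]
-0.01 27 z [0.102 0.129 0.178] | 0.0 12 z [0.114 0.125 0.178] | 
top rail top z 
-0.01 16 z [0.168 0.177 0.181] | 0.0 8 z [0.171 0.175 0.178] | 
-0.04 18 [0.019 0.042 0.048]
-0.02 48 [0.039 0.044 0.047]
0.0 49 [0.038 0.043 0.046]
0.02 31 [0.038 0.044 0.049]
0.04 17 [0.02  0.025 0.034]
0.06 26 [0.027 0.033 0.037]
0.08 16 [0.021 0.029 0.033]
0.1 11 [0.023 0.026 0.029]
0.12 11 [0.022 0.023 0.029]
0.14 11 [0.02  0.024 0.026]
0.16 5 [0.017 0.022 0.026]
```

View pics/end.png

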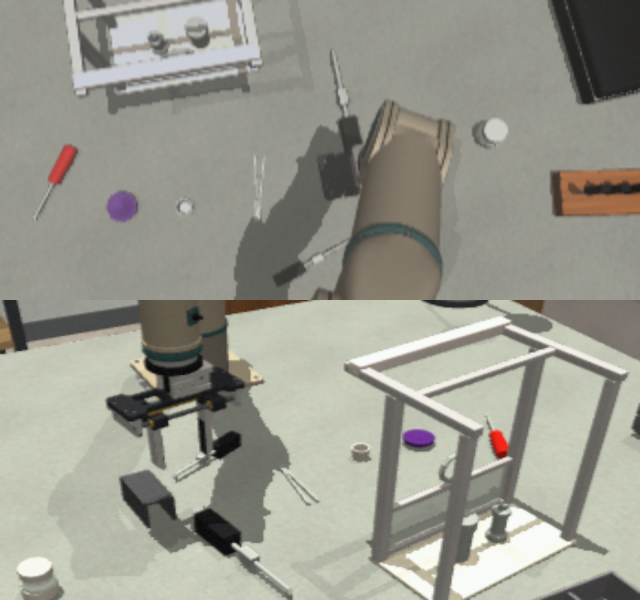

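The top crop shows the rod flat, with its handle at (350,130) and its tip at (333,52), clear of sleeve and booth. The lower crop shows the screen down and everything else in place.

```bash
python3 -c "
from cell import order
print(order.job_done())"
```

```text
the job is handed in; nothing more can be done
None
```

The job is done and handed in at about 18 s of robot time, well under the 72 s limit; no verdict was reported. I drew the larger rod out of its sleeve by the collar, laid it down and let go. I then took it again by the handle, put the hook through the ring, pulled the screen onto its stop, unhooked, and laid the rod flat again.

**Screen:** the last check put the rail top at about 0.119 m and the ring's top at about 0.178 m, so the ring centre is at 0.148 m, fully down. It stayed there when I pushed a further 5 mm and after unhooking.

**Rod:** it lies flat and released (handle top 0.044 m, shank top 0.026 m). It is more than 0.1 m from the booth and the sleeve's origin.

**Other things:** the last picture shows nothing disturbed, judged by eye rather than measured. I saw no sign of the gripper or arm touching the screen, and the forces I read stayed below about 5 N.

**Differences from the description:**
- The screen started about 16 mm down rather than fully up (ring measured at 0.252 m, not 0.268 m).
- The rod tilted about 2–3° in the grip while pulling; it lay flat once released.

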